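# Unlock the drinks chest's padlock and hold it up

## Task

Take the padlock off the drinks chest: turn its dial click by click until the white pointer rests in the click at the red mark, then pull the shackle fully out to its open stop, lift the lock off the staple and hold it up level, dial upward, a good 12 cm above where it lay. Finish while still holding the open lock up, clear of everything, and leave the bowl, can and dish as they stand.

Things in the scene. Friction and masses are not known exactly. Their poses are not given: they have to be found in the camera images.
- chest: Low steel drinks chest, fixed to the counter, 266 x 246 mm, lid top 80 mm above the counter. Origin: centre of its underside; z up, x along the lock's shackle. A blue locking bar, 30 mm wide and 4 mm thick, crosses the lid along y, centred 13 mm towards -x of the origin.
- seat (a point): Top centre of the steel saddle (58 x 36 mm, 12 mm above the lid) on which the lock lies; 92 mm above the counter, 50 mm in -x of the chest's origin, same axes. Four blue corner cheeks (9 mm long in x, 4 mm thick, tops 28 mm above the lid) stand beside the lock's two long sides; each side leaves 48 mm free between its cheeks for a finger.
- staple (a point): Top of the steel staple on the lid, 41 mm above the lid: an arch 6 mm thick in x and 22 mm wide in y that spans the shackle's +y leg, so the lock lifts off only with the shackle open. Its faces lie 34 and 40 mm in +x of the seat, its middle 22 mm in +y. Axes as the chest.
- lock: Brass padlock (about 0.4 kg) on its back in the saddle, dial up. Body 64 (x) x 60 (y) x 28 mm (z); origin: centre of its underside; z up, x towards the shackle. A red mark on its top lies on the +x side of the dial. It has up to 2 mm play in the saddle, whose cheeks and stops hold it while the dial turns and the shackle is pulled. Open, its centre of mass is about 11 mm in +x of the origin.
- lock_mid (a point): Centre of the padlock's brass body, 14 mm above its underside; axes as lock.
- dial_top (a point): Centre of the top face of the dial's black ribbed round knob: 32 mm in diameter, 26 mm tall, standing on a 43 mm disc 4 mm thick on the lock's body (knob top 58 mm above the lock's underside). Its x axis runs along the white pointer stripe.
- dial (a joint): Dial angle (rad): 0 with the white pointer at the red mark, positive counterclockwise seen from above, range -1.0 to 2.9. It starts above 0.7: turn it clockwise. It clicks every 0.524 rad (30 degrees; 0 is a click), about 0.08 N m to pass one; let go, it settles in the nearest. Only in the click at 0 (within about 0.2) does the shackle come out; else it stops within 3 mm.
- shackle (a joint): How far the shackle is pulled out (m): 0 closed, 0.024 at the open stop; it slides along the lock's +x against about 2 N of friction and stays where it is left.
- bow (a point): Middle of the shackle's straight cross bar, round steel 9 mm in diameter, 31 mm long along y; closed, 76.5 mm in +x of the lock's origin, 14 mm above its underside and 26 mm above the lid. Moves with the shackle; axes as the lock. Inside the shackle 32 mm (x, from the staple) by 35 mm (y) is free for a finger.
- bowl: Bystander: white bowl, 110 mm across, 55 mm high; origin at the centre of its underside.
- can: Bystander: drinks can, 66 mm across, 115 mm high; origin at the centre of its underside.
- dish: Bystander: blue six-sided dish, 96 mm across, 30 mm high; origin at the centre of its underside.
Mind the look-alikes: they are no part of the job. Leave any purple look-alike of the lock alone.

How it is judged:
By the outcome, as a careful person would: the job done as asked, in the order asked, and still so for the second after the job is handed in, while the arm keeps its last pose, push and grip.
It also fails if it takes over 72 s, if anything falls off the work surface, if the arm or the gripper's body presses on something with over 40 N, if the wrist force passes 120 N, or if a joint passes its speed limit or range.

## Robot

A 6-joint arm with a two-finger parallel gripper is mounted at the origin on the work surface. World frame = base frame: x ahead of the robot, y to its left, z up, the work surface at z = 0. Lengths are in m, angles in rad, forces in N, time in s.
With the tool pointing down it reaches from about 0.375 to 0.825 m from the base axis. Payload 5.5 kg.
Tool frame: the origin (TCP) lies at the centre of the arm's flange, where the gripper is bolted on; the fingertips stand arm.nose_length ahead of it and the grasp point (between the pads) lies 155 mm ahead of it (arm.nose_length is the distance from the TCP to the fingertips, in m); y points along the fingers, z is the direction in which the jaws open and shut, and the axes are right-handed (so a half turn about y gives the same grasp; the last joint's range is limited). The gripper opens to 85 mm and grips with 20 to 120 N. Pads are 22 mm wide; open, the fingers measure 114 mm over their backs; the gripper's body (76 mm by 85 mm) begins 54 mm behind the grasp point. The pads swing forward as they close: fully open they stand 13 mm farther back than shut.
Start: joints at [-1.302, 0.314, -0.047, 1.21, 0, 1.571], TCP at [0.159, -0.578, 0.405] pointing down, gripper open.
Joint ranges: [-2.67, 2.67], [-0.69, 1.73], [-1.03, 1.25], [-2.08, 2.16], [-1.42, 1.45], [-3.14, 3.14]. Speed limits (rad/s): [2.39, 2.39, 3.01, 3.14, 3.14, 3.14].

## Interface

Orientations are given as a unit quaternion [x, y, z, w].
In Python, from rig import status, viewer, workorder, arm gives the robot as it stands. The module is installed in compiled form; this text tells all that it offers.
- The arm moves only by the tool step_arm, never from a script. Its argument "commands" is a list of rows, each an object with "hand": the opening, from 0 (shut) to 1 (fully open); "dp": the shift along the tool's x, y, z in cm, a list of three; "roll": the turn about the tool's y in degrees. A call has 1 to 5 rows; each row is the pose to reach, as a shift and turn from the pose measured when the call began, along the tool's axes at that moment; what a row does not reach only later rows make up. A row lasts 1/10 s, in which the tool goes at most 50 mm and 8.59 degrees, less where a joint would pass 70% of its speed; a pose out of reach is approached as far as the arm can. A call with a gripper value outside its range is refused whole. The fingers move at their own pace and stop on an object; "grip_force" is the grip in N (left out, the last holds). Time passes only in rows, so rows that repeat a pose let the fingers close. It gives the time, the measured TCP pose, the force and the opening at its end, in the units of the state.
- status.get_state(): the state, without advancing time (a new reading comes with each control period).
- viewer.grab_frame(name): name is "scene" or "top"; returns a dict with "pixels" (420x560x3 uint8, blue, green, red), "range_z" (420x560 float32, m along the optical axis (not along the pixel's ray), 0 where there is no reading), "fx", "fy", "cx", "cy" (pixels), "D" ([k1, k2, p1, p2, k3] as OpenCV has them; the pictures are not rectified), "eye" and "orientation" of the camera in the world. Camera axes: x right, y down, z forward; pixel columns grow to the right and rows downward; lengths in m; the calibration is good to about 2 mm. A picture is of the moment at which its call begins.
- workorder.close_job(): hands the job in, once; it reports no verdict.
The state is a dict: "t": time; "q": joint angles; "joint_vel": joint speeds; "effort": joint torques, N m; "position": TCP position; "orientation": TCP orientation; "contact_force": force on the tool from outside, world axes, zero at the start; "ft_torque": the same for the moment, N m; "opening": opening from 0.0 (shut) to 1.0 (fully open).
Only numpy, scipy, OpenCV 4.12 (cv2) and the standard library are available. Lean on these libraries where they do the work, as an engineer would, in place of code of your own. Each camera call takes 0.05 s, during which the arm holds its last target.

## Working session

There is one attempt and no reset: what is moved stays moved. The work goes in short steps, Python scripts to look and compute and a tool call to move; the robot and the scene stay as the last step left them, time stands still between calls to the robot, and variables do not carry over. Pictures are saved under pics/ and viewed, and the job is handed in when it is done.

Besides the shell and the picture viewer there is one more tool, called after ">>>" as a command line: name --argument value ..., lists and objects as JSON in quotes. step_arm: Moves the arm, as the interface text tells. Its arguments: {"type":"object","properties":{"commands":{"type":"array"},"grip_force":{"type":"number"}},"required":["commands"]}

```bash
mkdir -p pics
python3 - <<'E'
from rig import status, viewer, workorder, arm
import cv2,numpy as np
s=status.get_state()
for k,v in s.items(): print(k,np.round(v,4))
print(arm.nose_length)
for n in("scene","top"):
    f=viewer.grab_frame(n); cv2.imwrite(f"pics/{n}0.png",f["pixels"]); np.savez(f"{n}0.npz",**f)
    print(n,{k:np.round(f[k],4) for k in("fx","fy","cx","cy","D","eye","orientation")})
E
```

```text
t 0.0
q [-1.302   0.3142 -0.0481  1.2102 -0.      1.5708]
joint_vel [-0.0011  0.0007  0.0006 -0.0007 -0.0007 -0.002 ]
effort [ 3.60000e-03 -5.39587e+01  3.39751e+01  1.92000e-02  3.00000e-04
 -0.00000e+00]
position [ 0.1593 -0.5782  0.4039]
orientation [-0.0948  0.7013 -0.7001  0.0947]
contact_force [ 0.5864  0.0026 -0.6388]
ft_torque [-0.0105  0.0352  0.0279]
opening 1.0004
0.1734
scene {'fx': np.float64(451.6394), 'fy': np.float64(451.6394), 'cx': np.float64(274.3538), 'cy': np.float64(207.3875), 'D': array([-0.105,  0.   ,  0.   ,  0.   ,  0.   ]), 'eye': array([ 1.3853, -0.0568,  0.6904]), 'orientation': array([ 0.6699,  0.5815, -0.3045, -0.3469])}
top {'fx': np.float64(508.6861), 'fy': np.float64(508.6861), 'cx': np.float64(280.7794), 'cy': np.float64(209.5207), 'D': array([-0.1326,  0.    ,  0.    ,  0.    ,  0.    ]), 'eye': array([0.4646, 0.064 , 1.2278]), 'orientation': array([ 0.7067, -0.7036,  0.0526, -0.0516])}
```

View pics/scene0.png

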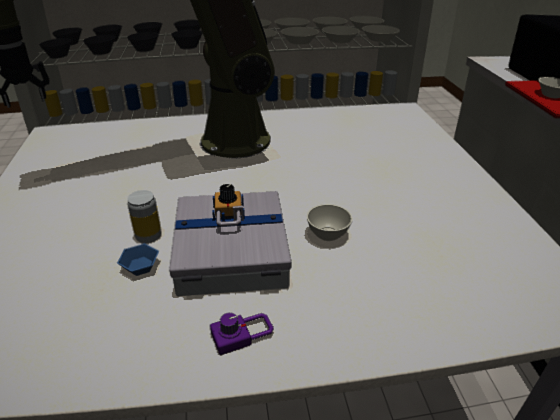

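View pics/top0.png

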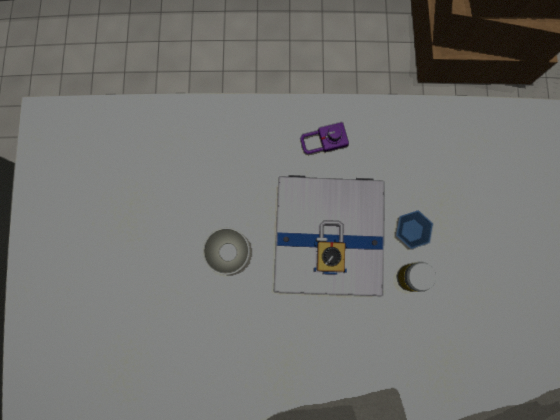

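```bash
cat > h.py <<'E'
import cv2,numpy as np
from scipy.spatial.transform import Rotation as R
from rig import status, viewer, arm
def grab(n,tag=None):
    f=viewer.grab_frame(n)
    if tag: cv2.imwrite(f"pics/{tag}.png",f["pixels"]); np.savez(f"{tag}.npz",**f)
    return f
def K(f): return np.array([[f["fx"],0,f["cx"]],[0,f["fy"],f["cy"]],[0,0,1.]])
def rays(f,uv):
    p=cv2.undistortPoints(np.float64(uv).reshape(-1,1,2),K(f),f["D"])[:,0]
    d=np.c_[p,np.ones(len(p))]
    return R.from_quat(f["orientation"]).apply(d)
def onz(f,uv,z):
    d=rays(f,uv); e=np.array(f["eye"]); return e+d*((z-e[2])/d[:,2])[:,None]
def depthpts(f,uv):
    uv=np.atleast_2d(uv); zz=f["range_z"][uv[:,1].astype(int),uv[:,0].astype(int)]
    return np.array(f["eye"])+rays(f,uv)*zz[:,None]
def crop(f,name,x0,y0,w,h,s):
    c=f["pixels"][y0:y0+h,x0:x0+w]; c=cv2.resize(c,None,fx=s,fy=s,interpolation=cv2.INTER_CUBIC)
    cv2.imwrite(f"pics/{name}.png",c)
def proj(f,P):
    r=R.from_quat(f["orientation"]).inv(); pc=r.apply(np.atleast_2d(P)-np.array(f["eye"]))
    return cv2.projectPoints(pc,np.zeros(3),np.zeros(3),K(f),f["D"])[0][:,0]
E
python3 - <<'E'
from h import *
f=dict(np.load("top0.npz"));crop(f,"ct0",270,170,120,130,4.5)
g=dict(np.load("scene0.npz"));crop(g,"cs0",165,170,130,130,4.5)
hsv=cv2.cvtColor(f["pixels"],cv2.COLOR_BGR2HSV)
# blue bar, brass, etc.
m=cv2.inRange(hsv,(10,120,80),(30,255,255)); n,l,st,c=cv2.connectedComponentsWithStats(m)
for i in range(1,n):
    if st[i,4]>30: print("brass",st[i],c[i])
m=cv2.inRange(hsv,(100,120,50),(125,255,255)); n,l,st,c=cv2.connectedComponentsWithStats(m)
for i in range(1,n):
    if st[i,4]>30: print("blue",st[i],c[i])
E
```

```text
brass [428   0   7  32 128] [431.1640625  11.7890625]
brass [452   0  20  16 248] [461.06451613   7.15725806]
brass [496  19  64  14 465] [536.06666667  23.44731183]
brass [433  46  81  14 519] [461.38535645  54.5433526 ]
brass [318 242  27  29 445] [330.33707865 256.40224719]
blue [397 212  35  36 861] [414.1184669  229.08013937]
blue [278 233  41  14 457] [297.69584245 239.43982495]
blue [324 235  15   7  88] [331.97727273 237.81818182]
blue [344 236  39  13 433] [362.7551963  241.81755196]
```

View pics/ct0.png

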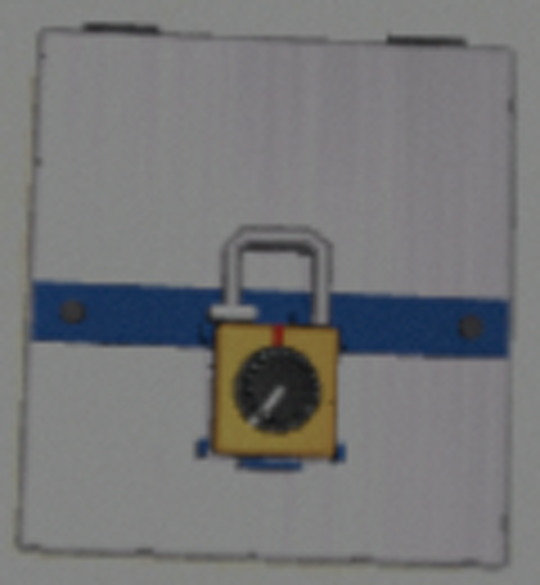

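View pics/cs0.png

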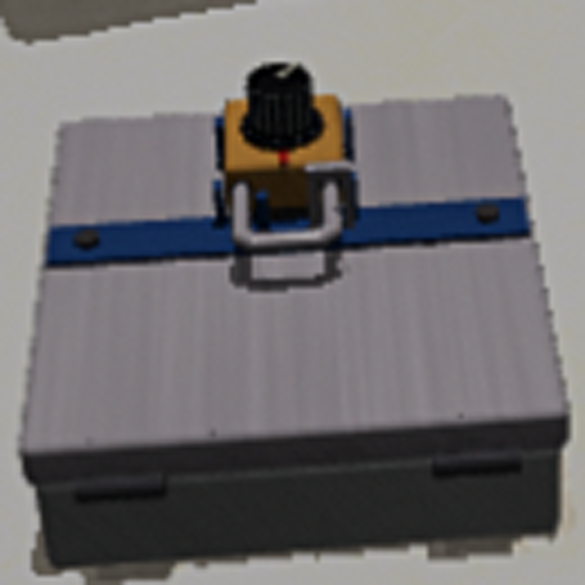

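```bash
cat > meas.py <<'E'
from h import *
def brass(f,z=.120):
    hsv=cv2.cvtColor(f["pixels"],cv2.COLOR_BGR2HSV)
    m=cv2.inRange(hsv,(8,110,60),(32,255,255)); m[:200]=0;m[330:]=0;m[:,:290]=0;m[:,375:]=0
    c=max(cv2.findContours(m,cv2.RETR_EXTERNAL,cv2.CHAIN_APPROX_NONE)[0],key=cv2.contourArea)
    w=onz(f,c[:,0],z); r=cv2.minAreaRect(np.float32(w[:,:2]*1000)); return r
E
python3 - <<'E'
from meas import *
f=dict(np.load("top0.npz"));g=dict(np.load("scene0.npz"))
print("brass top",brass(f))
# lid: corners
ij=np.array([(x,y) for x in (290,310,355,375) for y in (200,215,270,285)]);print("lid z",np.round(np.median(depthpts(f,ij)[:,2]),4))
q=np.array([[x,y] for x in range(320,343) for y in range(244,268)]);P=depthpts(f,q)
k=P[:,2]>.14; print("knob",k.sum(),np.median(P[k],0),P[k].min(0),P[k].max(0))
b=(P[:,2]>.112)&(P[:,2]<.126);print("body z",np.median(P[b],0))
# chest outline by depth on lid
V,U=np.mgrid[160:310:1,255:400:1];uv=np.c_[U.ravel(),V.ravel()];P=depthpts(f,uv)
k=(P[:,2]>.07);r=cv2.minAreaRect(np.float32(P[k][:,:2]*1000));print("chest",r)
for n,uv in (("bluebarL",[297.7,239.4]),("bluebarR",[362.8,241.8])): print(n,onz(f,[uv],.084))
print("knob centre ray pix(280,388)/4.5", onz(f,[[270+282/4.5-.4,170+388/4.5-.4]],.15))
c=cv2.resize(f["pixels"][240:275,313:350],None,fx=16,fy=16,interpolation=cv2.INTER_CUBIC);cv2.imwrite("pics/knob0.png",np.clip(c*1.5,0,255).astype(np.uint8))
E
```

```text
brass top ((527.1463623046875, -46.496681213378906), (58.37246322631836, 62.404090881347656), 87.69331359863281)
lid z 0.0811
knob 197 [ 0.52568094 -0.04589572  0.15033707] [ 0.46462114 -0.06364282  0.14050173] [0.54329108 0.06401036 1.22784639]
body z [ 0.53052316 -0.04439115  0.12171525]
chest ((577.0861206054688, -49.036956787109375), (247.58282470703125, 268.18731689453125), 87.96996307373047)
bluebarL [[0.56663149 0.02434526 0.084     ]]
bluebarR [[ 0.56161284 -0.12302555  0.084     ]]
knob centre ray pix(280,388)/4.5 [[ 0.52607371 -0.04666489  0.15      ]]
```

View pics/knob0.png

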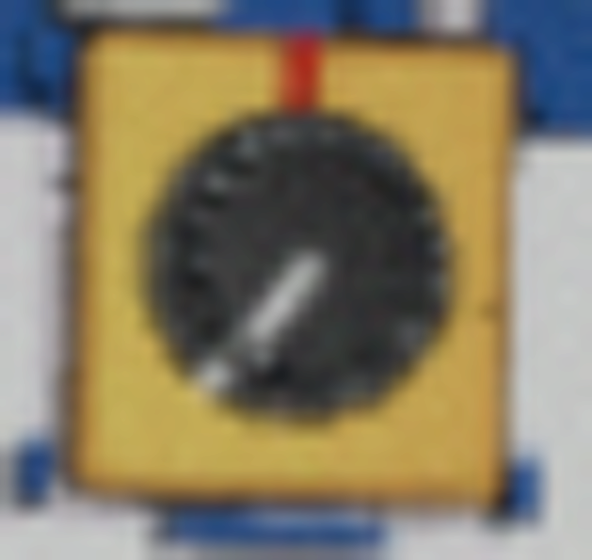

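Run:
```python
from meas import *
f=dict(np.load("top0.npz"))
px=lambda x,y:[313+(x+.5)/16-.5,240+(y+.5)/16-.5]
a=onz(f,[px(315,262),px(262,330)],.150); d=a[1]-a[0]; print(a,np.degrees(np.arctan2(d[1],d[0])))
a=onz(f,[px(213,380),px(302,75)],.124);c=np.array([.5265,-.0463]); 
for p in a: e=p[:2]-c; print(p,np.degrees(np.arctan2(e[1],e[0])),np.linalg.norm(e))
s=status.get_state(); Rm=R.from_quat(s["orientation"]).as_matrix();print(np.round(Rm,3))
```

```text
[[ 0.5258955  -0.04656161  0.15      ]
 [ 0.51688811 -0.03945883  0.15      ]] 141.74245088102822
[ 0.5113754 -0.0352585  0.124    ] 143.86920887180432 0.018726134550383324
[ 0.55279157 -0.04767055  0.124     ] -2.9840531594475856 0.026327272738567508
[[-0.964 -0.     0.266]
 [-0.266  0.001 -0.964]
 [ 0.    -1.    -0.002]]
```

```bash
cat > go.py <<'E'
from h import *
import sys
def rep():
    s=status.get_state(); Rm=R.from_quat(s["orientation"]).as_matrix()
    zang=np.degrees(np.arctan2(Rm[1,2],Rm[0,2]))
    print("t",round(s["t"],2),"pos",np.round(s["position"],4),"zang %.2f"%zang,"q",np.round(s["q"],3),"F",np.round(s["contact_force"],1),"M",np.round(s["ft_torque"],2),"op %.3f"%s["opening"],"toolY",np.round(Rm[:,1],3))
    return s,Rm,zang
def to(x,y,z,ang=None):
    s,Rm,za=rep(); dp=Rm.T@(np.array([x,y,z])-s["position"])*100
    print("dp",np.round(dp,2))
    if ang is not None: print("roll (cw+): ",round(-((ang-za+180)%360-180),1))
if __name__=="__main__": 
    a=[float(v) for v in sys.argv[1:]]
    if a: to(*a)
    else: rep()
E
python3 go.py .5265 -.0463 .40 -5
```

```text
t 0.1 pos [ 0.1593 -0.5782  0.4039] zang -74.60 q [-1.302  0.314 -0.048  1.21  -0.     1.571] F [-0.6  0.1  0.2] M [-0.02  0.01 -0.05] op 0.995 toolY [-0.     0.001 -1.   ]
dp [-49.53   0.45 -41.53]
roll (cw+):  -69.6
```

>>> step_arm --commands '[{"hand":0.8,"dp":[-49.5,0,-41.5],"roll":40},{"hand":0.8,"dp":[-49.5,0,-41.5],"roll":40},{"hand":0.8,"dp":[-49.5,0,-41.5],"roll":40},{"hand":0.8,"dp":[-49.5,0,-41.5],"roll":40},{"hand":0.8,"dp":[-49.5,0,-41.5],"roll":40}]'

```text
t: 0.6
position: [0.2978, -0.3776, 0.4044]
orientation: [0.152, 0.691, -0.69, -0.153]
contact_force: [0.9, -0.4, 0.3]
opening: 0.8
```

```bash
python3 go.py .5265 -.0463 .40 -5
```

```text
t 0.6 pos [ 0.2978 -0.3776  0.4044] zang -114.96 q [-9.030e-01  9.100e-02 -3.240e-01  1.158e+00  1.000e-03  2.674e+00] F [ 0.9 -0.4  0.3] M [ 0.   -0.11  0.03] op 0.800 toolY [-0.001  0.002 -1.   ]
dp [ -6.76   0.48 -39.69]
roll (cw+):  -110.0
```

>>> step_arm --commands '[{"hand":0.8,"dp":[-6.8,0.5,-39.7],"roll":-43},{"hand":0.8,"dp":[-6.8,0.5,-39.7],"roll":-43},{"hand":0.8,"dp":[-6.8,0.5,-39.7],"roll":-43},{"hand":0.8,"dp":[-6.8,0.5,-39.7],"roll":-43},{"hand":0.8,"dp":[-6.8,0.5,-39.7],"roll":-43}]'

```text
t: 1.1
position: [0.4399, -0.1714, 0.4016]
orientation: [-0.113, 0.699, -0.697, 0.113]
contact_force: [0.8, -1.5, 0.3]
opening: 0.801
```

```bash
python3 go.py .5265 -.0463 .40 -5
```

```text
t 1.1 pos [ 0.4399 -0.1714  0.4016] zang -71.61 q [-3.720e-01  7.500e-02 -3.470e-01  1.149e+00  1.000e-03  2.449e+00] F [ 0.8 -1.5  0.3] M [-0.01 -0.08 -0.01] op 0.801 toolY [-0.001  0.002 -1.   ]
dp [-12.17   0.17  -9.14]
roll (cw+):  -66.6
```

>>> step_arm --commands '[{"hand":0.8,"dp":[-12.2,0.2,-9.1],"roll":-43},{"hand":0.8,"dp":[-12.2,0.2,-9.1],"roll":-43},{"hand":0.8,"dp":[-12.2,0.2,-9.1],"roll":-43},{"hand":0.8,"dp":[-12.2,0.2,-9.1],"roll":-43},{"hand":0.8,"dp":[-12.2,0.2,-9.1],"roll":-43}]'

```text
t: 1.6
position: [0.5277, -0.0446, 0.399]
orientation: [-0.362, 0.608, -0.607, 0.362]
contact_force: [0.2, -0.8, 0.3]
opening: 0.802
```

>>> step_arm --commands '[{"hand":0.8,"dp":[0,0,0],"roll":-43},{"hand":0.8,"dp":[0,0,0],"roll":-43},{"hand":0.8,"dp":[0,0,0],"roll":-43},{"hand":0.8,"dp":[0,0,0],"roll":-43},{"hand":0.8,"dp":[0,0,0],"roll":-43}]'

```text
t: 2.1
position: [0.5275, -0.0446, 0.3985]
orientation: [0.559, -0.435, 0.433, -0.558]
contact_force: [0.5, 0.6, -0.3]
opening: 0.806
```

>>> step_arm --commands '[{"hand":0.8,"dp":[0,0,0],"roll":-43},{"hand":0.8,"dp":[0,0,0],"roll":-43},{"hand":0.8,"dp":[0,0,0],"roll":-43},{"hand":0.8,"dp":[0,0,0],"roll":-43},{"hand":0.8,"dp":[0,0,0],"roll":-43}]'

```text
t: 2.6
position: [0.5273, -0.0446, 0.3981]
orientation: [-0.678, 0.2, -0.198, 0.679]
contact_force: [0.9, -0.1, -1.1]
opening: 0.801
```

>>> step_arm --commands '[{"hand":0.8,"dp":[0,0,0],"roll":-43},{"hand":0.8,"dp":[0,0,0],"roll":-43},{"hand":0.8,"dp":[0,0,0],"roll":-43},{"hand":0.8,"dp":[0,0,0],"roll":-43},{"hand":0.8,"dp":[0,0,0],"roll":-43}]'

```text
t: 3.1
position: [0.5271, -0.0445, 0.3977]
orientation: [-0.703, -0.062, 0.065, 0.705]
contact_force: [-0.3, -0.5, -0.4]
opening: 0.799
```

```bash
python3 go.py .5265 -.0463 .305 151
python3 - <<'E'
from h import *
f=grab("scene","s1");crop(f,"cs1",140,60,200,180,3.5)
E
```

```text
t 3.1 pos [ 0.5271 -0.0445  0.3977] zang 100.29 q [-0.085  0.186 -0.229  1.161  0.002 -0.264] F [-0.3 -0.5 -0.4] M [ 0.01  0.   -0.03] op 0.799 toolY [-0.004  0.002 -1.   ]
dp [-0.05  9.27 -0.19]
roll (cw+):  -50.7
```

View pics/cs1.png

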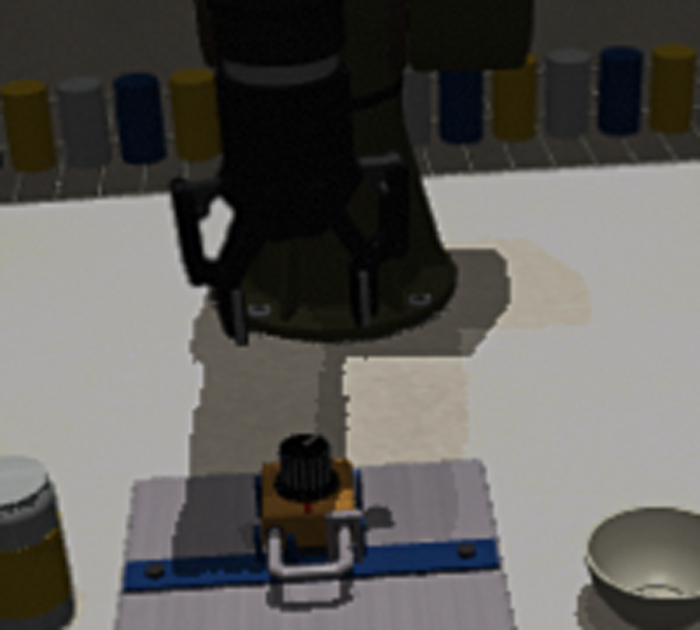

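>>> step_arm --commands '[{"hand":0.8,"dp":[0,2,-0.2],"roll":-51},{"hand":0.8,"dp":[0,4,-0.2],"roll":-51},{"hand":0.8,"dp":[0,4,-0.2],"roll":-51},{"hand":0.8,"dp":[0,4,-0.2],"roll":-51},{"hand":0.8,"dp":[0,4,-0.2],"roll":-51}]'

```text
t: 3.65
position: [0.527, -0.0464, 0.3571]
orientation: [-0.631, -0.315, 0.317, 0.634]
contact_force: [-0.2, -0.2, 0.6]
opening: 0.798
```

>>> step_arm --commands '[{"hand":0.8,"dp":[0,0,0],"roll":-8},{"hand":0.8,"dp":[0,0,0],"roll":-8}]'

```text
t: 3.85
position: [0.5268, -0.0464, 0.3567]
orientation: [-0.608, -0.357, 0.36, 0.611]
contact_force: [0.2, -0.0, 0.1]
opening: 0.801
```

```bash
python3 go.py .527 -.0466 .302 151
```

```text
t 3.85 pos [ 0.5268 -0.0464  0.3567] zang 150.97 q [-0.088  0.209 -0.295  1.073  0.002 -1.152] F [ 0.2 -0.   0.1] M [-0.02  0.01  0.01] op 0.801 toolY [-0.006  0.002 -1.   ]
dp [-0.    5.47 -0.06]
roll (cw+):  -0.0
```

>>> step_arm --commands '[{"hand":0.8,"dp":[0,2,-0.1],"roll":0},{"hand":0.8,"dp":[0,4,-0.1],"roll":0},{"hand":0.8,"dp":[0,5,-0.1],"roll":0},{"hand":0.8,"dp":[0,5.4,-0.1],"roll":0},{"hand":0.8,"dp":[0,5.4,-0.1],"roll":0}]'

```text
t: 4.35
position: [0.5273, -0.0467, 0.3025]
orientation: [-0.608, -0.356, 0.36, 0.612]
contact_force: [0.9, 1.2, 0.5]
opening: 0.802
```

```bash
python3 go.py .5275 -.0466 .302 151
python3 - <<'E'
from h import *
f=grab("scene","s2");crop(f,"cs2",140,80,200,180,3.5)
E
```

```text
t 4.35 pos [ 0.5273 -0.0467  0.3025] zang 150.88 q [-0.089  0.251 -0.373  0.954  0.002 -1.151] F [0.9 1.2 0.5] M [-0.01 -0.05 -0.03] op 0.802 toolY [-0.007  0.002 -1.   ]
dp [ 0.02  0.05 -0.02]
roll (cw+):  -0.1
```

View pics/cs2.png

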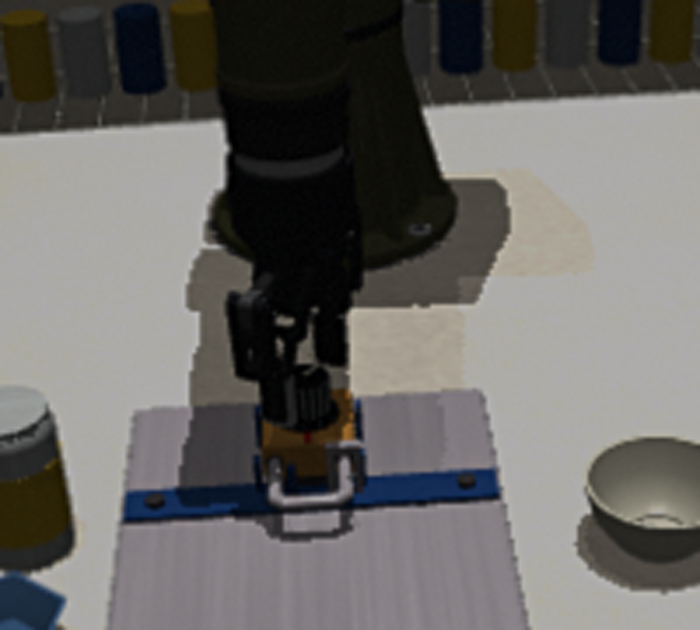

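Fingers straddle the knob (knob at ~(310,395) in the crop). Closing.

>>> step_arm --commands '[{"hand":0.5,"dp":[0,0,0],"roll":0},{"hand":0.3,"dp":[0,0,0],"roll":0},{"hand":0.2,"dp":[0,0,0],"roll":0},{"hand":0.2,"dp":[0,0,0],"roll":0},{"hand":0.2,"dp":[0,0,0],"roll":0}]' --grip_force 40

```text
t: 4.9
position: [0.5281, -0.0469, 0.3041]
orientation: [-0.608, -0.357, 0.359, 0.611]
contact_force: [0.7, -0.6, 5.8]
opening: 0.358
```

```bash
python3 go.py
```

```text
t 4.9 pos [ 0.5281 -0.0469  0.3041] zang 150.90 q [-8.900e-02  2.490e-01 -3.710e-01  9.550e-01  1.000e-03 -1.152e+00] F [ 0.7 -0.6  5.8] M [-0.16 -0.04  0.06] op 0.358 toolY [-0.004  0.002 -1.   ]
```

>>> step_arm --commands '[{"hand":0.2,"dp":[0,0,0],"roll":8},{"hand":0.2,"dp":[0,0,0],"roll":16},{"hand":0.2,"dp":[0,0,0],"roll":24},{"hand":0.2,"dp":[0,0,0],"roll":30},{"hand":0.2,"dp":[0,0,0],"roll":30}]'

```text
t: 5.4
position: [0.5283, -0.0471, 0.3042]
orientation: [-0.681, -0.187, 0.189, 0.682]
contact_force: [1.1, -2.7, 0.8]
opening: 0.36
```

```bash
python3 go.py .5275 -.0466 .303 0
python3 - <<'E'
from h import *
f=grab("scene","s3");crop(f,"cs3",190,150,80,80,7)
E
```

```text
t 5.4 pos [ 0.5283 -0.0471  0.3042] zang 120.88 q [-0.089  0.249 -0.371  0.954  0.001 -0.628] F [ 1.1 -2.7  0.8] M [-0.43 -0.21  0.1 ] op 0.360 toolY [-0.004  0.001 -1.   ]
dp [-0.04  0.12  0.08]
roll (cw+):  120.9
```

View pics/cs3.png

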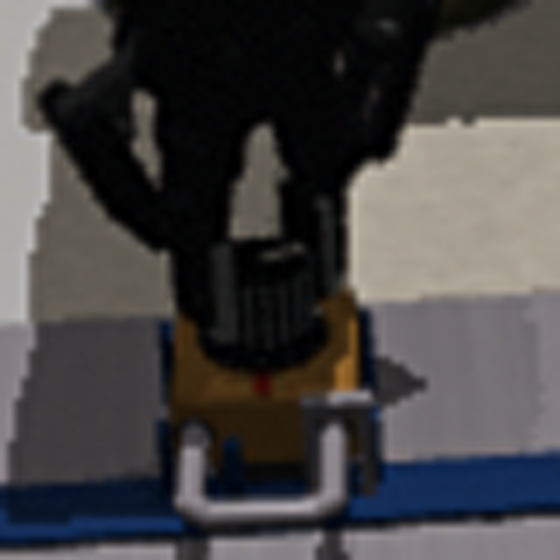

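Grip is good; knob held between pads (knob at ~(262,300), red mark at (262,383)). Continue the clicks.

>>> step_arm --commands '[{"hand":0.2,"dp":[0,0,0],"roll":8},{"hand":0.2,"dp":[0,0,0],"roll":16},{"hand":0.2,"dp":[0,0,0],"roll":24},{"hand":0.2,"dp":[0,0,0],"roll":30},{"hand":0.2,"dp":[0,0,0],"roll":30}]'

```text
t: 5.95
position: [0.5284, -0.0473, 0.3042]
orientation: [-0.707, -0.006, 0.008, 0.707]
contact_force: [1.1, -2.5, -0.3]
opening: 0.358
```

>>> step_arm --commands '[{"hand":0.2,"dp":[0,0,0],"roll":8},{"hand":0.2,"dp":[0,0,0],"roll":16},{"hand":0.2,"dp":[0,0,0],"roll":24},{"hand":0.2,"dp":[0,0,0],"roll":30},{"hand":0.2,"dp":[0,0,0],"roll":30}]'

```text
t: 6.45
position: [0.5283, -0.0475, 0.3043]
orientation: [0.685, -0.176, 0.174, -0.685]
contact_force: [0.6, -3.4, 0.4]
opening: 0.36
```

>>> step_arm --commands '[{"hand":0.2,"dp":[0,0,0],"roll":8},{"hand":0.2,"dp":[0,0,0],"roll":16},{"hand":0.2,"dp":[0,0,0],"roll":24},{"hand":0.2,"dp":[0,0,0],"roll":30},{"hand":0.2,"dp":[0,0,0],"roll":30}]'

```text
t: 6.95
position: [0.5282, -0.0476, 0.3044]
orientation: [0.618, -0.346, 0.344, -0.616]
contact_force: [-1.3, -2.6, 1.8]
opening: 0.356
```

```bash
python3 go.py .5275 -.0466 .303 0
python3 - <<'E'
from h import *
f=grab("scene","s4");crop(f,"cs4",190,150,80,80,7)
f=grab("top","t4");crop(f,"ct4",300,215,65,75,8)
E
```

```text
t 6.95 pos [ 0.5282 -0.0476  0.3044] zang 31.53 q [-0.09   0.249 -0.371  0.955 -0.001  0.931] F [-1.3 -2.6  1.8] M [-0.63  0.01  0.02] op 0.356 toolY [-0.004 -0.001 -1.   ]
dp [-0.13  0.14 -0.  ]
roll (cw+):  31.5
```

View pics/cs4.png

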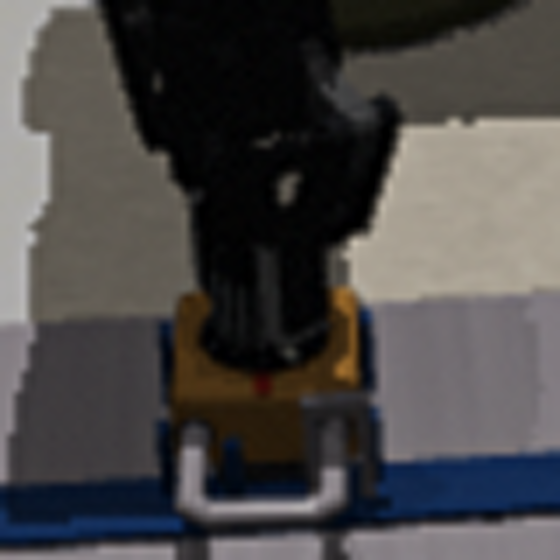

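>>> step_arm --commands '[{"hand":0.2,"dp":[0,0,0],"roll":8},{"hand":0.2,"dp":[0,0,0],"roll":16},{"hand":0.2,"dp":[0,0,0],"roll":24},{"hand":0.2,"dp":[0,0,0],"roll":30},{"hand":0.2,"dp":[0,0,0],"roll":30}]'

```text
t: 7.55
position: [0.5281, -0.0478, 0.3044]
orientation: [0.509, -0.493, 0.492, -0.506]
contact_force: [-1.7, -2.9, 2.5]
opening: 0.355
```

>>> step_arm --commands '[{"hand":0.4,"dp":[0,0,0],"roll":0},{"hand":0.6,"dp":[0,0,0],"roll":0},{"hand":0.8,"dp":[0,0,0],"roll":0},{"hand":0.8,"dp":[0,-1,0],"roll":0},{"hand":0.8,"dp":[0,-3,0],"roll":0}]'

```text
t: 8.05
position: [0.5274, -0.0475, 0.3338]
orientation: [0.51, -0.494, 0.49, -0.506]
contact_force: [0.5, -0.3, -0.0]
opening: 0.795
```

>>> step_arm --commands '[{"hand":0.8,"dp":[0,-4,0],"roll":0},{"hand":0.8,"dp":[0,-6,0],"roll":0},{"hand":0.8,"dp":[0,-6,0],"roll":0}]'

```text
t: 8.35
position: [0.5291, -0.0475, 0.3979]
orientation: [0.508, -0.492, 0.492, -0.508]
contact_force: [0.5, 0.9, -0.4]
opening: 0.799
```

```bash
python3 go.py
python3 - <<'E'
from h import *
f=grab("scene","s5");crop(f,"cs5",190,150,80,80,7)
f=grab("top","t5");crop(f,"ct5",300,215,65,75,8)
E
```

```text
t 8.35 pos [ 0.5291 -0.0475  0.3979] zang 1.87 q [-8.900e-02  1.880e-01 -2.260e-01  1.158e+00 -1.000e-03  1.449e+00] F [ 0.5  0.9 -0.4] M [ 0.03 -0.01  0.01] op 0.799 toolY [-0.    -0.001 -1.   ]
```

View pics/cs5.png

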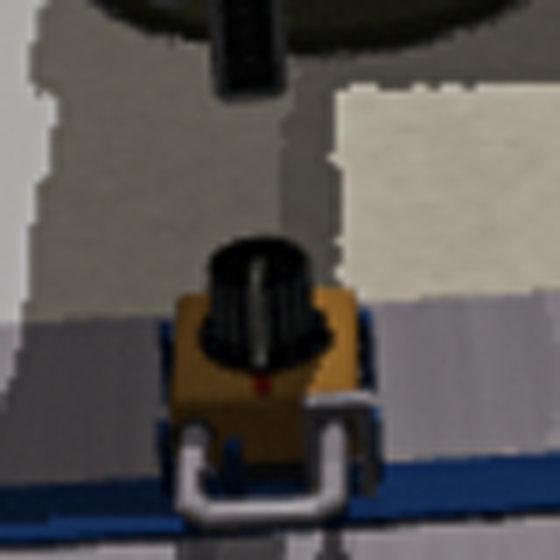

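View pics/ct5.png

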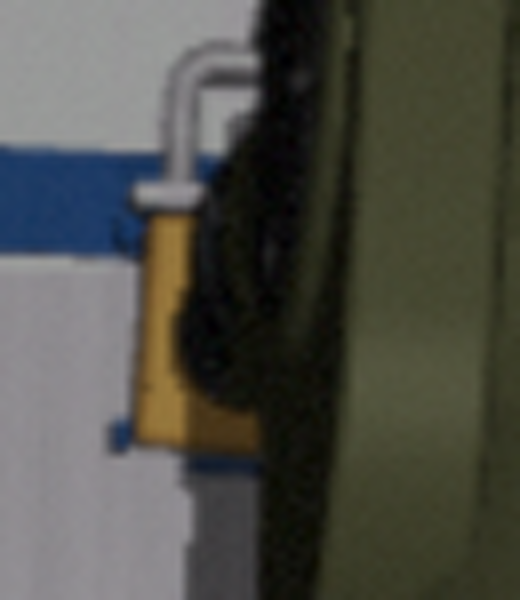

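Run:
```python
from h import *
f=dict(np.load("top0.npz")); crop(f,"bow",312,212,38,38,14)
```

```text
(no output)
```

View pics/bow.png

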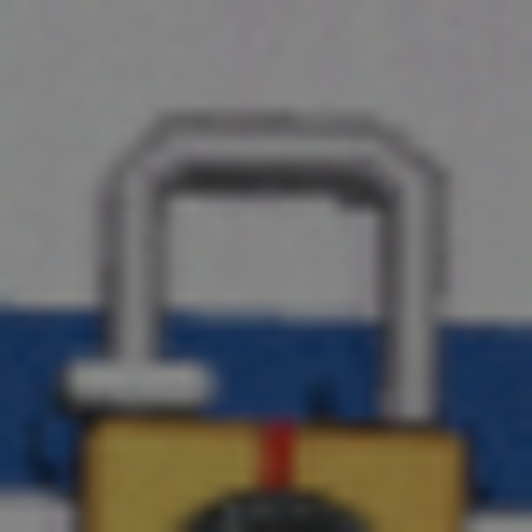

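```bash
python3 - <<'E'
from h import *
f=dict(np.load("top0.npz"))
print(onz(f,[[312+272.5/14-.5,212+146.5/14-.5],[312+140/14-.5,212+381/14-.5]],.106), onz(f,[[312+140/14-.5,212+381/14-.5]],.121))
E
python3 go.py .6032 -.0493 .36 -2.2
```

```text
[[ 0.60382638 -0.04895933  0.106     ]
 [ 0.56637899 -0.02761124  0.106     ]] [[ 0.5650184  -0.02638618  0.121     ]]
t 8.45 pos [ 0.528  -0.0474  0.3944] zang 1.85 q [-8.900e-02  1.900e-01 -2.310e-01  1.155e+00 -1.000e-03  1.449e+00] F [-0.7 -0.2 -0.4] M [ 0.06  0.01 -0.03] op 0.800 toolY [-0.006 -0.    -1.   ]
dp [0.43 3.4  7.53]
roll (cw+):  4.1
```

>>> step_arm --commands '[{"hand":0.3,"dp":[0.4,0,4],"roll":4},{"hand":0.3,"dp":[0.4,0,7.6],"roll":4},{"hand":0.3,"dp":[0.4,2,7.6],"roll":4},{"hand":0.3,"dp":[0.4,3.4,7.6],"roll":4},{"hand":0.3,"dp":[0.4,3.4,7.6],"roll":4}]'

```text
t: 8.95
position: [0.6021, -0.0488, 0.3562]
orientation: [-0.494, 0.512, -0.506, 0.487]
contact_force: [-0.5, -0.9, 0.6]
opening: 0.302
```

```bash
python3 go.py .6045 -.0493 .31 -2.2
```

```text
t 8.95 pos [ 0.6021 -0.0488  0.3562] zang -2.14 q [-8.100e-02  3.500e-01 -1.080e-01  1.125e+00 -1.000e-03  1.527e+00] F [-0.5 -0.9  0.6] M [-0.01  0.04 -0.02] op 0.302 toolY [-0.013  0.    -1.   ]
dp [0.04 4.61 0.3 ]
roll (cw+):  0.1
```

>>> step_arm --commands '[{"hand":0.3,"dp":[0,2,0.4],"roll":0},{"hand":0.3,"dp":[0,4,0.4],"roll":0},{"hand":0.3,"dp":[0,6,0.4],"roll":0},{"hand":0.3,"dp":[0,6,0.4],"roll":0}]'

```text
t: 9.35
position: [0.6032, -0.0488, 0.2937]
orientation: [-0.495, 0.514, -0.505, 0.486]
contact_force: [0.0, -0.4, -0.4]
opening: 0.304
```

```bash
python3 go.py .6057 -.0493 .268 -2.2
python3 - <<'E'
from h import *
f=grab("scene","s6");crop(f,"cs6",175,140,100,100,6)
f=grab("top","t6");crop(f,"ct6",300,195,65,75,8)
E
```

```text
t 9.35 pos [ 0.6032 -0.0488  0.2937] zang -2.13 q [-8.100e-02  3.960e-01 -1.900e-01  1.003e+00 -1.000e-03  1.528e+00] F [ 0.  -0.4 -0.4] M [0.03 0.02 0.02] op 0.304 toolY [-0.018  0.001 -1.   ]
dp [0.04 2.57 0.3 ]
roll (cw+):  0.1
```

View pics/cs6.png

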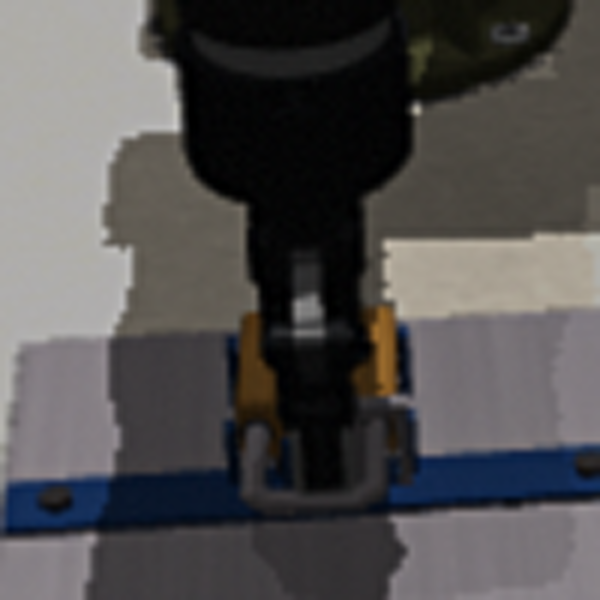

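View pics/ct6.png

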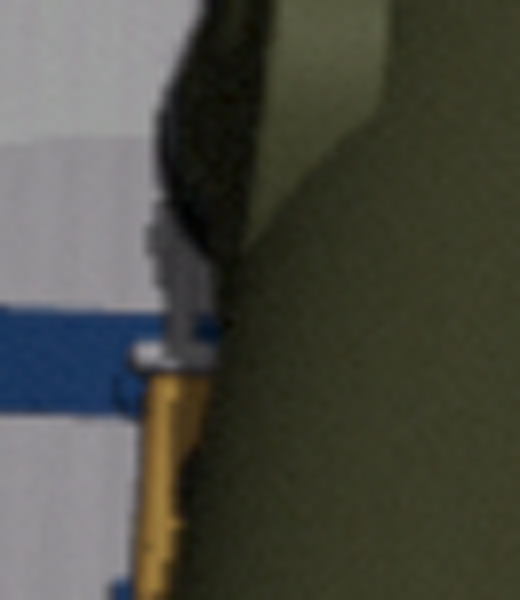

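>>> step_arm --commands '[{"hand":0.3,"dp":[0.05,0.2,0.4],"roll":0},{"hand":0.3,"dp":[0.05,1.5,0.4],"roll":0},{"hand":0.3,"dp":[0.05,2.5,0.4],"roll":0},{"hand":0.3,"dp":[0.05,2.5,0.4],"roll":0}]'

```text
t: 9.85
position: [0.6074, -0.0495, 0.2695]
orientation: [-0.495, 0.513, -0.505, 0.486]
contact_force: [-0.7, 0.6, -0.5]
opening: 0.297
```

```bash
python3 go.py .6057 -.0493 .268 -2.2
python3 - <<'E'
from h import *
f=grab("scene","s7");crop(f,"cs7",175,140,100,100,6)
E
```

```text
t 9.85 pos [ 0.6074 -0.0495  0.2695] zang -2.13 q [-8.100e-02  4.230e-01 -2.100e-01  9.550e-01 -1.000e-03  1.527e+00] F [-0.7  0.6 -0.5] M [ 0.01 -0.    0.04] op 0.297 toolY [-0.017  0.001 -1.   ]
dp [-0.01  0.16 -0.17]
roll (cw+):  0.1
```

View pics/cs7.png

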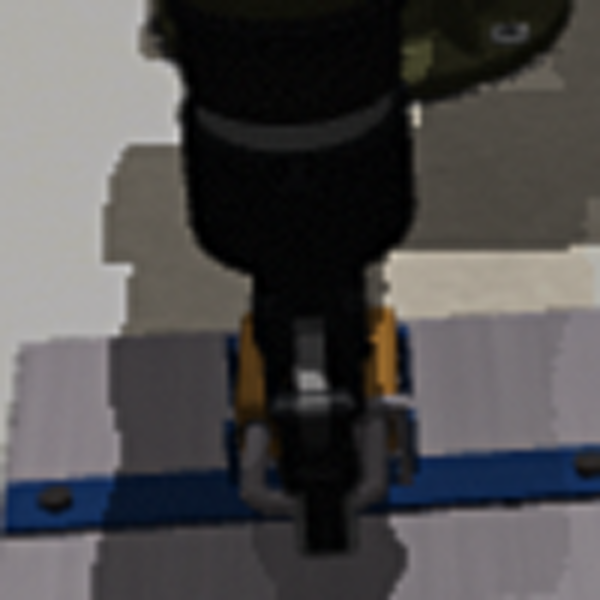

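>>> step_arm --commands '[{"hand":0.3,"dp":[0,0,0.5],"roll":0},{"hand":0.3,"dp":[0,0,1.0],"roll":0},{"hand":0.3,"dp":[0,0,1.5],"roll":0},{"hand":0.3,"dp":[0,0,2.0],"roll":0},{"hand":0.3,"dp":[0,0,2.5],"roll":0}]'

```text
t: 10.4
position: [0.6331, -0.0505, 0.2699]
orientation: [-0.495, 0.513, -0.505, 0.487]
contact_force: [-2.0, -0.2, 0.0]
opening: 0.296
```

```bash
python3 go.py
```

```text
t 10.4 pos [ 0.6331 -0.0505  0.2699] zang -2.14 q [-7.900e-02  4.660e-01 -1.410e-01  9.800e-01 -1.000e-03  1.529e+00] F [-2.  -0.2  0. ] M [-0.07  0.51  0.02] op 0.296 toolY [-0.016  0.    -1.   ]
```

>>> step_arm --commands '[{"hand":0.3,"dp":[0,0,0.3],"roll":0},{"hand":0.3,"dp":[0,0,0.5],"roll":0},{"hand":0.3,"dp":[0,0,0.7],"roll":0}]'

```text
t: 10.7
position: [0.64, -0.0507, 0.2696]
orientation: [-0.495, 0.514, -0.505, 0.486]
contact_force: [-3.3, 0.7, 0.3]
opening: 0.298
```

```bash
python3 go.py
```

```text
t 10.7 pos [ 0.64   -0.0507  0.2696] zang -2.14 q [-7.900e-02  4.790e-01 -1.210e-01  9.880e-01 -1.000e-03  1.529e+00] F [-3.3  0.7  0.3] M [0.05 0.72 0.  ] op 0.298 toolY [-0.017  0.001 -1.   ]
```

>>> step_arm --commands '[{"hand":0.3,"dp":[0,0,0.2],"roll":0},{"hand":0.3,"dp":[0,0,0.4],"roll":0}]'

```text
t: 10.9
position: [0.642, -0.0503, 0.2686]
orientation: [-0.496, 0.515, -0.503, 0.485]
contact_force: [-12.3, 3.9, 2.8]
opening: 0.301
```

>>> step_arm --commands '[{"hand":0.3,"dp":[0,0,0.2],"roll":0},{"hand":0.3,"dp":[0,0,0.3],"roll":0}]'

```text
t: 11.1
position: [0.643, -0.0498, 0.2677]
orientation: [-0.497, 0.517, -0.501, 0.484]
contact_force: [-10.5, 2.7, 3.2]
opening: 0.299
```

```bash
python3 go.py
python3 - <<'E'
from h import *
f=grab("scene","s8");crop(f,"cs8",175,140,100,100,6)
E
```

```text
t 11.1 pos [ 0.643  -0.0498  0.2677] zang -2.10 q [-0.078  0.492 -0.106  1.002  0.002  1.53 ] F [-10.5   2.7   3.2] M [ 0.6   2.35 -0.01] op 0.299 toolY [-0.029  0.004 -1.   ]
```

View pics/cs8.png

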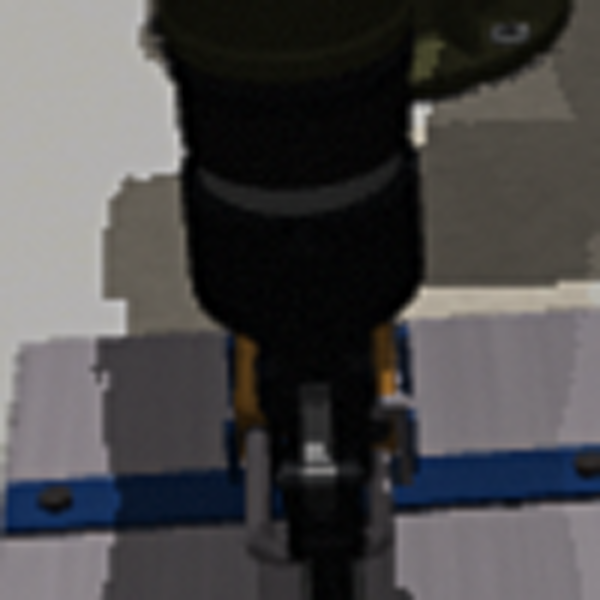

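>>> step_arm --commands '[{"hand":0.3,"dp":[0,0,-0.7],"roll":0},{"hand":0.3,"dp":[0,0,-0.7],"roll":0},{"hand":0.3,"dp":[0,-3,-0.7],"roll":0},{"hand":0.3,"dp":[0,-7,-0.7],"roll":0},{"hand":0.3,"dp":[0,-11,-0.7],"roll":0}]'

```text
t: 11.65
position: [0.6394, -0.05, 0.379]
orientation: [-0.497, 0.517, -0.501, 0.485]
contact_force: [0.6, 0.2, 0.6]
opening: 0.303
```

```bash
python3 go.py .5 -.0465 .38 87.8
python3 - <<'E'
from h import *
f=grab("scene","s9");crop(f,"cs9",175,140,100,100,6)
f=grab("top","t9");crop(f,"ct9",300,195,65,75,8)
E
```

```text
t 11.65 pos [ 0.6394 -0.05    0.379 ] zang -2.11 q [-0.079  0.418  0.043  1.224  0.002  1.529] F [0.6 0.2 0.6] M [-0.03 -0.1   0.  ] op 0.303 toolY [-0.028  0.004 -1.   ]
dp [  0.16   0.29 -13.94]
roll (cw+):  -89.9
```

View pics/cs9.png

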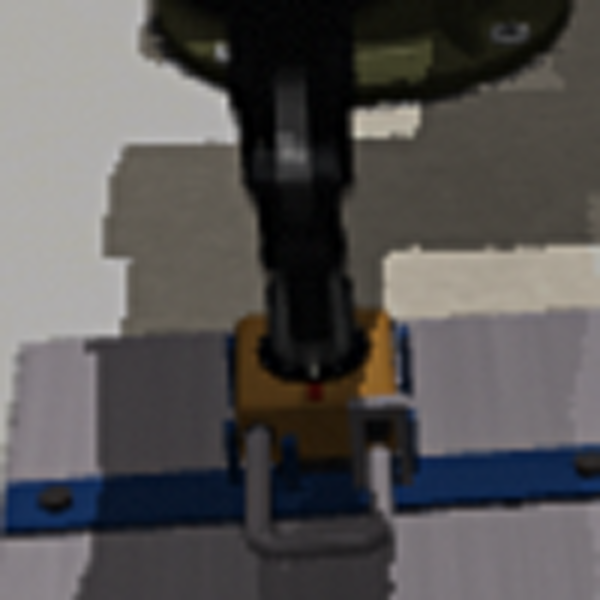

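Run:
```python
from h import *
f=dict(np.load("s9.npz")); crop(f,"bow9",205,190,50,50,12)
g=dict(np.load("scene0.npz"));crop(g,"bow90",205,190,50,50,12)
a=cv2.imread("pics/bow9.png");b=cv2.imread("pics/bow90.png");cv2.imwrite("pics/bowcmp.png",cv2.resize(np.hstack([b,a]),(800,400)))
print(proj(f,[[.6036+.024,-.050,.106],[.6036,-.049,.106]]))
```

```text
[[229.10511714 230.09421877]
 [228.92977763 223.26679802]]
```

View pics/bowcmp.png

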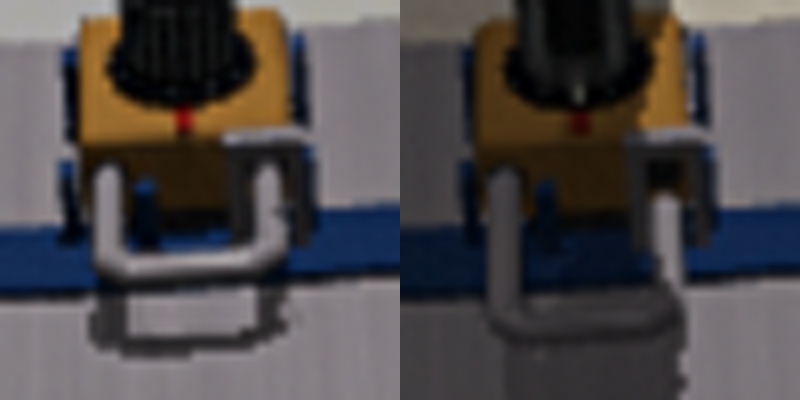

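```bash
python3 go.py .5373 -.0473 .375 87.8
```

```text
t 11.75 pos [ 0.6416 -0.0502  0.3849] zang -2.11 q [-0.079  0.413  0.05   1.224  0.002  1.529] F [ 0.9 -0.6  1. ] M [-0.02 -0.11  0.01] op 0.296 toolY [-0.016  0.003 -1.   ]
dp [  0.09   1.16 -10.42]
roll (cw+):  -89.9
```

>>> step_arm --commands '[{"hand":1,"dp":[0,0.5,-5],"roll":-43},{"hand":1,"dp":[0.1,1,-10],"roll":-43},{"hand":1,"dp":[0.1,1,-10.4],"roll":-43},{"hand":1,"dp":[0.1,1,-10.4],"roll":-43},{"hand":1,"dp":[0.1,1,-10.4],"roll":-43}]'

```text
t: 12.25
position: [0.5373, -0.0474, 0.3768]
orientation: [0.645, -0.297, 0.287, -0.643]
contact_force: [0.8, 0.6, -0.3]
opening: 1.003
```

>>> step_arm --commands '[{"hand":1,"dp":[0,0,0],"roll":-43},{"hand":1,"dp":[0,0,0],"roll":-43},{"hand":1,"dp":[0,0,0],"roll":-43},{"hand":1,"dp":[0,0,0],"roll":-43},{"hand":1,"dp":[0,0,0],"roll":-43}]'

```text
t: 12.75
position: [0.5377, -0.0475, 0.3767]
orientation: [-0.705, 0.041, -0.031, 0.707]
contact_force: [-0.3, 0.6, -0.5]
opening: 1.002
```

```bash
python3 go.py .5373 -.0473 .345 87.8
```

```text
t 12.75 pos [ 0.5377 -0.0475  0.3767] zang 84.19 q [-0.089  0.221 -0.233  1.13   0.002  0.013] F [-0.3  0.6 -0.5] M [-0.    0.02 -0.04] op 1.002 toolY [-0.013  0.003 -1.   ]
dp [0.   3.17 0.01]
roll (cw+):  -3.6
```

>>> step_arm --commands '[{"hand":1,"dp":[-0.1,2,0],"roll":-3.6},{"hand":1,"dp":[-0.1,5,0],"roll":-3.6},{"hand":1,"dp":[-0.1,6.5,0],"roll":-3.6},{"hand":1,"dp":[-0.1,6.5,0],"roll":-3.6}]'

```text
t: 13.15
position: [0.535, -0.0472, 0.3094]
orientation: [-0.706, 0.019, -0.008, 0.708]
contact_force: [-0.1, 0.4, -0.1]
opening: 1.0
```

```bash
python3 - <<'E'
from h import *
f=grab("scene","s10");crop(f,"cs10",155,130,130,110,6)
f=grab("top","t10");crop(f,"ct10",280,195,110,90,7)
E
python3 go.py .535 -.0472 .259 87.8
```

```text
t 13.25 pos [ 0.5362 -0.0472  0.312 ] zang 87.78 q [-0.088  0.261 -0.336  0.987  0.002 -0.05 ] F [ 0.1  0.2 -0.1] M [ 0.02 -0.04 -0.03] op 1.001 toolY [-0.012  0.003 -1.   ]
dp [-0.05  5.3  -0.01]
roll (cw+):  -0.0
```

View pics/cs10.png

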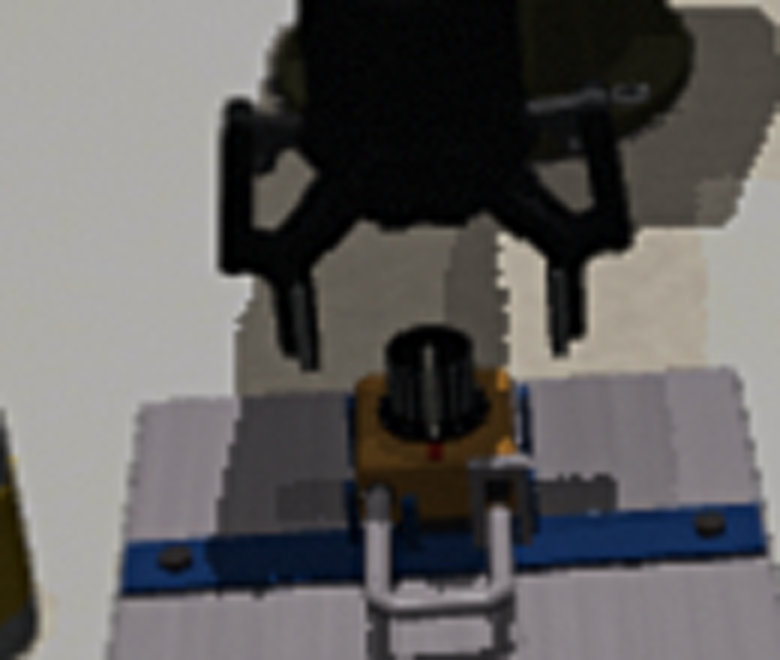

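View pics/ct10.png

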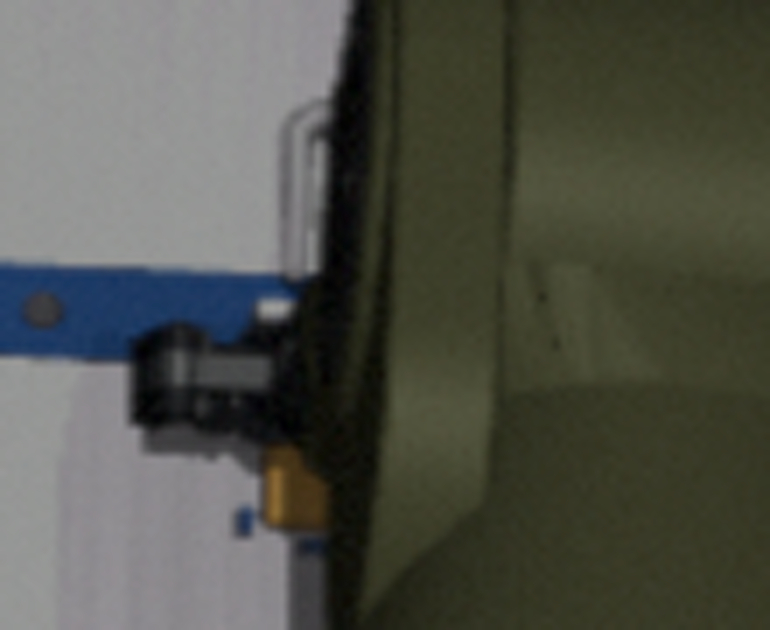

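>>> step_arm --commands '[{"hand":1,"dp":[-0.05,1.5,0],"roll":0},{"hand":1,"dp":[-0.05,3,0],"roll":0},{"hand":1,"dp":[-0.05,4.3,0],"roll":0},{"hand":1,"dp":[-0.05,5.2,0],"roll":0},{"hand":1,"dp":[-0.05,5.2,0],"roll":0}]'

```text
t: 13.75
position: [0.5347, -0.047, 0.2592]
orientation: [-0.706, 0.019, -0.009, 0.708]
contact_force: [0.4, 0.1, 0.0]
opening: 1.003
```

```bash
python3 - <<'E'
from h import *
f=grab("scene","s11");crop(f,"cs11",155,130,130,110,6)
E
python3 go.py .535 -.0472 .259 87.8
```

```text
t 13.8 pos [ 0.535  -0.0471  0.2599] zang 87.78 q [-0.088  0.307 -0.405  0.872  0.002 -0.05 ] F [ 0.4 -0.3 -0.3] M [ 0.01 -0.06 -0.  ] op 1.000 toolY [-0.013  0.003 -1.   ]
dp [ 0.    0.09 -0.01]
roll (cw+):  -0.0
```

View pics/cs11.png

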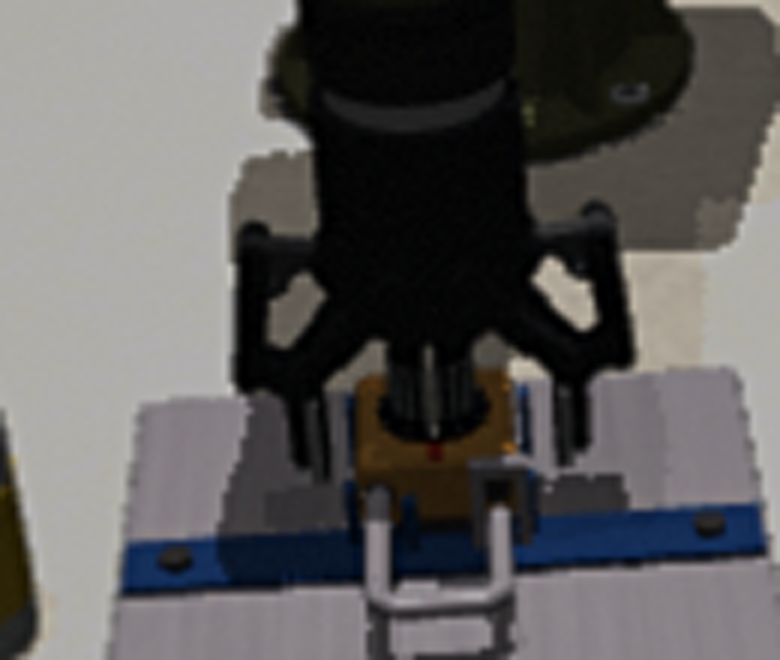

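>>> step_arm --commands '[{"hand":0.8,"dp":[0,0,0],"roll":0},{"hand":0.7,"dp":[0,0,0],"roll":0},{"hand":0.5,"dp":[0,0,0],"roll":0},{"hand":0.5,"dp":[0,0,0],"roll":0},{"hand":0.5,"dp":[0,0,0],"roll":0}]' --grip_force 70

```text
t: 14.3
position: [0.5355, -0.0476, 0.2612]
orientation: [-0.707, 0.018, -0.01, 0.707]
contact_force: [-1.2, -2.1, 4.6]
opening: 0.689
```

```bash
python3 - <<'E'
from h import *
f=grab("scene","s12");crop(f,"cs12",155,130,130,110,6)
E
python3 go.py .535 -.0472 .259 87.8
```

```text
t 14.35 pos [ 0.5355 -0.0476  0.2612] zang 87.76 q [-0.089  0.305 -0.404  0.873  0.    -0.05 ] F [-1.4 -1.7  5. ] M [-0.62  0.22  0.01] op 0.690 toolY [-0.011  0.001 -1.   ]
dp [-0.05  0.22  0.03]
roll (cw+):  -0.0
```

View pics/cs12.png

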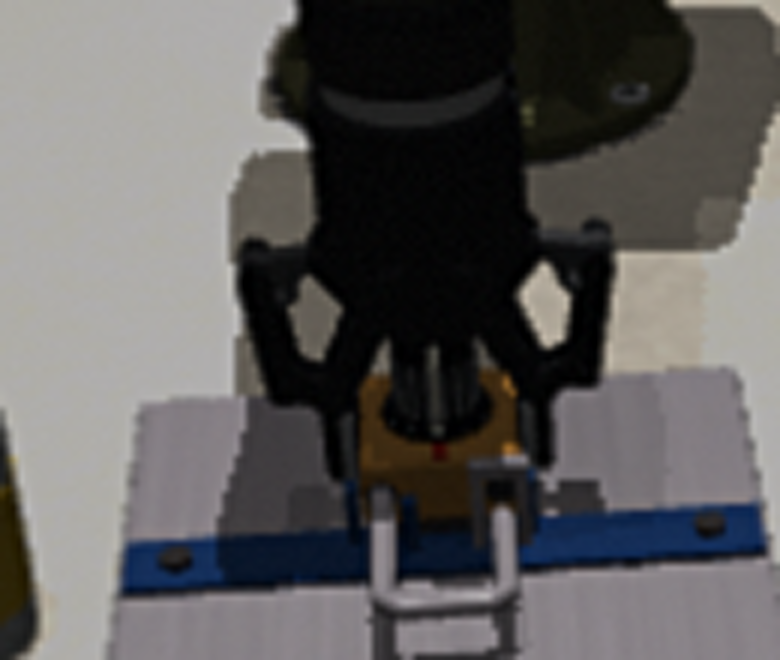

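>>> step_arm --commands '[{"hand":0.5,"dp":[0,-0.5,0],"roll":0},{"hand":0.5,"dp":[0,-1,0],"roll":0},{"hand":0.5,"dp":[0,-1.5,0],"roll":0},{"hand":0.5,"dp":[0,-2,0],"roll":0},{"hand":0.5,"dp":[0,-2.5,0],"roll":0}]'

```text
t: 14.85
position: [0.5357, -0.0475, 0.2865]
orientation: [-0.707, 0.018, -0.01, 0.707]
contact_force: [0.4, -0.1, -4.0]
opening: 0.69
```

```bash
python3 - <<'E'
from h import *
f=grab("scene","s13");crop(f,"cs13",155,130,130,110,6)
E
python3 go.py .535 -.0472 .259 87.8
```

```text
t 14.9 pos [ 0.5361 -0.0476  0.2873] zang 87.77 q [-0.089  0.281 -0.371  0.93   0.    -0.05 ] F [-0.5 -0.9 -4.1] M [0.05 0.22 0.  ] op 0.694 toolY [-0.01   0.001 -1.   ]
dp [-0.08  2.83  0.03]
roll (cw+):  -0.0
```

View pics/cs13.png

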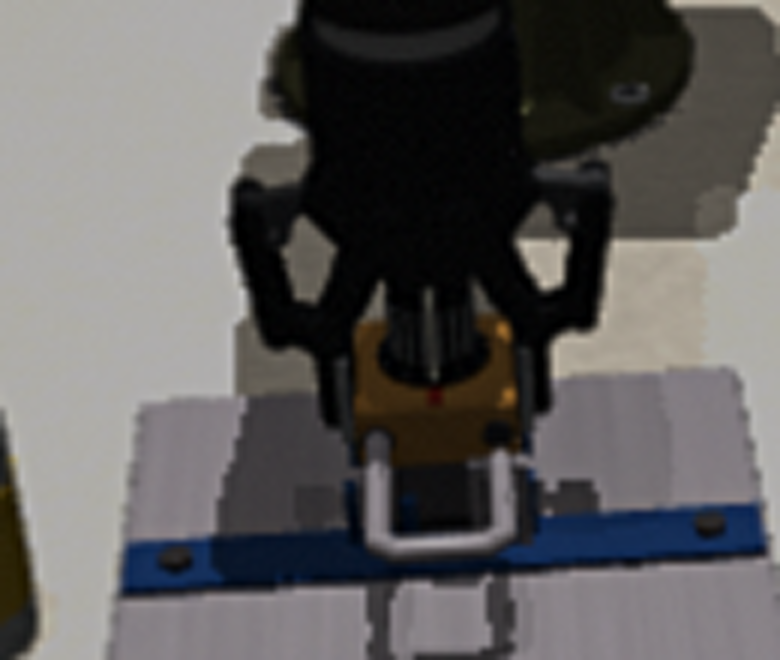

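Load is 4 N (the lock alone), it lifts freely past the staple. Continue up.

>>> step_arm --commands '[{"hand":0.5,"dp":[0,-2,0],"roll":0},{"hand":0.5,"dp":[0,-4.5,0],"roll":0},{"hand":0.5,"dp":[0,-7,0],"roll":0},{"hand":0.5,"dp":[0,-9.5,0],"roll":0},{"hand":0.5,"dp":[0,-12,0],"roll":0}]'

```text
t: 15.4
position: [0.5371, -0.0477, 0.4083]
orientation: [-0.707, 0.017, -0.01, 0.707]
contact_force: [1.1, -0.1, -5.5]
opening: 0.69
```

>>> step_arm --commands '[{"hand":0.5,"dp":[0,-1,0],"roll":0},{"hand":0.5,"dp":[0,-1,0],"roll":0},{"hand":0.5,"dp":[0,-1,0],"roll":0},{"hand":0.5,"dp":[0,-1,0],"roll":0},{"hand":0.5,"dp":[0,-1,0],"roll":0}]'

```text
t: 15.9
position: [0.5368, -0.0476, 0.4169]
orientation: [-0.706, 0.018, -0.009, 0.707]
contact_force: [0.1, -1.0, -4.5]
opening: 0.686
```

```bash
python3 - <<'E'
from h import *
f=grab("scene","s14");crop(f,"cs14",130,60,180,150,4.4)
f=grab("top","t14")
E
python3 go.py
```

```text
t 16.0 pos [ 0.5369 -0.0477  0.4174] zang 87.77 q [-0.089  0.2   -0.165  1.217  0.    -0.05 ] F [ 0.2  0.6 -5.2] M [ 0.03 -0.02 -0.03] op 0.695 toolY [-0.012  0.002 -1.   ]
```

View pics/cs14.png

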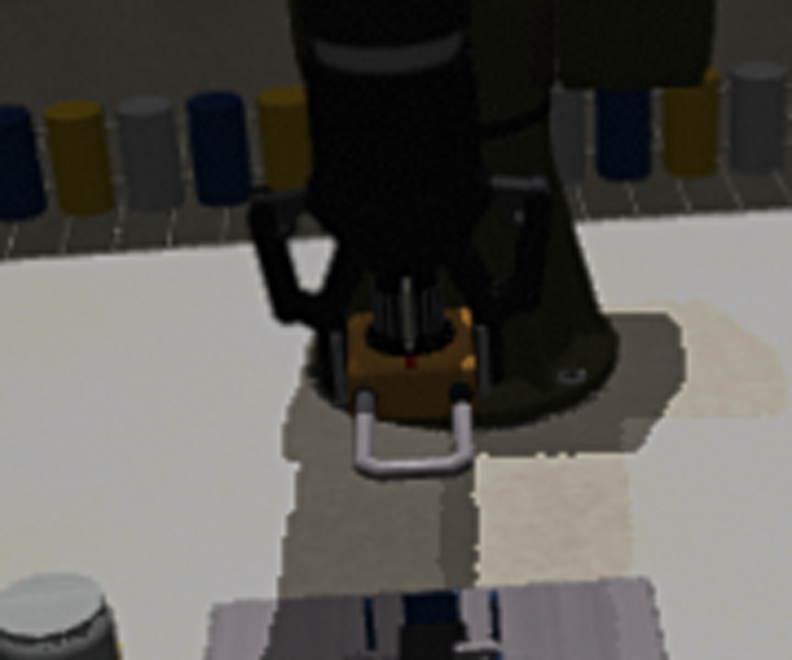

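View pics/t14.png

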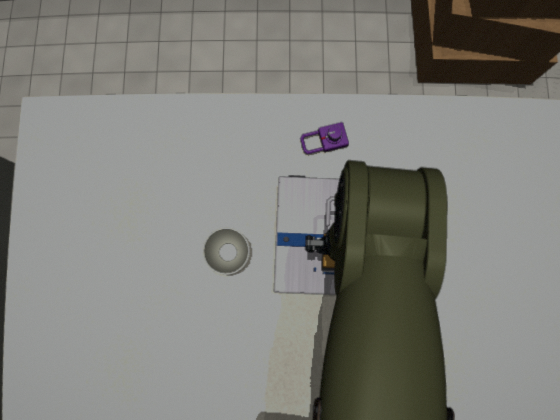

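Run:
```python
from h import *
f=dict(np.load("s14.npz"))
print(proj(f,[[.6305,-.0507,.262],[.6305,-.0507,.252]]))
V,U=np.mgrid[155:172,208:242];uv=np.c_[U.ravel(),V.ravel()];P=depthpts(f,uv)
k=(P[:,0]>.615)&(P[:,2]>.2)&(P[:,0]<.65);print("bow",k.sum(),np.median(P[k],0),P[k].min(0),P[k].max(0))
# dial / body top
V,U=np.mgrid[128:145,208:242];uv=np.c_[U.ravel(),V.ravel()];P=depthpts(f,uv)
k=(P[:,2]>.268)&(P[:,2]<.285)&(P[:,0]>.5)&(P[:,0]<.57);print("top",k.sum());Q=P[k]
A=np.c_[Q[:,0],Q[:,1],np.ones(len(Q))];print(np.linalg.lstsq(A,Q[:,2],rcond=None)[0],np.median(Q,0))
# can & dish compare with start
g=dict(np.load("scene0.npz"))
d=cv2.absdiff(f["pixels"],g["pixels"])
for n,(a,b,c,e) in dict(can=(120,185,165,245),dish=(110,240,165,280),bowl=(300,200,358,245)).items(): print(n,d[b:e,a:c].mean())
```

```text
[[223.78107375 166.37320983]
 [224.1301924  170.90590961]]
bow 152 [ 0.63217518 -0.05018365  0.26506445] [ 0.61531631 -0.07677899  0.25907568] [ 0.63730541 -0.02449831  0.2680912 ]
top 369
[-0.02409442 -0.01649455  0.28992974] [ 0.54597902 -0.0441353   0.27705537]
can 1.2591358024691357
dish 1.18
bowl 1.2212005108556834
```

```bash
python3 -c "
from rig import workorder
print(workorder.close_job())"; python3 go.py
```

```text
the job is handed in; nothing more can be done
None
the job is handed in; nothing more can be done
```

The padlock is off the chest and held up open, and I handed the job in at about 16 s of the 72 s allowed.

- **Dial:** I gripped the knob and turned it clockwise through five clicks, about 149°. After I let go, the camera showed the white pointer at the red mark.
- **Shackle:** I hooked the bow and pulled it about 24 mm, against about 2–3 N. The force then rose sharply to about 12 N at the open stop, and the bow's image position matched fully open.
- **Lift:** I gripped the lock body between the cheeks at 70 N and lifted it straight up 15.6 cm. It came past the staple freely, with only the lock's weight (4–5 N) on the wrist.

**Last checks:**
- The lock is held dial up, with the pointer still at the mark and the shackle still out.
- It is level within about 1–1.5° by depth readings, and clear of everything.
- The bowl, can and dish look unchanged in the before-and-after images, and I did not touch the purple lock.

**Caveats:**
- The tool leaned up to 1.7° while I pulled the shackle, and about 0.7° at the end.
- The final top view was partly hidden by the arm, so the last dial check rests on the scene camera.

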